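Dock a gear carrier behind its gravity catch

TASK

Set the blue carrier with its brass gear on the open end of the aluminium dock and slide it in along the bed, so that the carrier's own edge lifts the hinged red catch, until it is fully home against the back stop and the catch has dropped behind it. Then draw the carrier back so that it bears firmly on the catch, to prove it holds, and let go, leaving it resting there. Do not touch the catch with the gripper, and do not disturb the stack of grey gears.

Things in the scene. Friction and masses are not known exactly. Their poses are not given: they have to be found in the camera images.
- carrier_grip (a point): Centre of the upright square steel shank by which the carrier is picked up: 26 x 26 mm, 54 mm tall (27 mm above and below this point), faces along this point's x and y. It stands at the middle of the carrier; the carrier's underside is 76 mm below, the top of its 52 mm brass gear 31 mm below, with a 38 mm collar 4 mm high on that.
- carrier_base (a point): Middle of the underside of the carrier, a loose blue plastic plate 100 mm (its x) by 112 mm (its y) by 25 mm thick, with the gear and shank fixed on top; z up; the same after a half turn. 0.5 to 0.85 kg in all. Starts flat on the bench in either of two places, the grey gear stack in the other.
- dock: Fixed aluminium dock, open at one end. Origin: middle of its underside, z up; +x is the way the carrier slides in, the carrier's x along the dock's x (either way round). Bed 360 x 150 mm, polished and slippery (friction about 0.2), top 10 mm above the bench. Between dark side rails (119 mm apart inside, tops 44 mm above the bench, from x = -37 mm on) it leads to the back stop, whose face is at x = 164 mm.
- dock_start (a point): Point on the top and centreline of the bed where the middle of the carrier's underside goes when set down on the open end: dock x = -112 mm; axes as the dock's. Yellow flared guides, tops 38 mm above the bench, stand 51 mm ahead of it (x = -67 to -34 mm, 146 mm apart at the mouth), outside the carrier's width, and lead into the rails.
- dock_home (a point): Point on the bed's top where the middle of the carrier's underside is when it touches the back stop: 226 mm past dock_start along dock +x; axes as the dock's. Drawn back from here, it meets the lowered catch after about 11 mm. Lips over the rails (dock x 78 to 178 mm, 97 mm between them, undersides 39 mm above the bench) prevent putting it in from above.
- catch (a joint): Red gravity catch, a hinged arm 88 x 10 x 8 mm at dock y = 36 to 46 mm, sloping down in the slide direction. Radians: 0 = down, blocking; grows as the free end rises, to 0.9. It weighs 120 g and falls by itself; a carrier beneath lifts it to about 0.24; it drops in the last few mm before the back stop, when the carrier's rear edge has passed its free end.
- catch_pivot (a point): The catch's pivot pin, at dock x = -30 mm, y = 41 mm, 50 mm above the bench. The pin is carried by a post 60 mm tall at the dock's +y edge.
- catch_tip (a point): Lower corner of the catch's free end, at dock x = 50 mm and 14 mm above the bench when down.
- gearstack_mid (a point): Bystander: loose stack of three grey steel gears, 84 mm in diameter at the bottom, 56 mm tall; the point is at its centre, 28 mm up.
There are look-alikes about, which are no part of the job. Leave any pink look-alike of the part that bears carrier_grip alone.

How it is judged:
By the outcome, as a careful person would: the job done as asked, in the order asked, and still so for the second after the job is handed in, with the robot touching nothing.
It also fails if it takes over 48 s, if anything falls off the work surface, if the arm or the gripper's body presses on something with over 40 N, if the wrist force passes 120 N, or if a joint passes its speed limit or range.

ROBOT

A 7-joint arm with a two-finger parallel gripper is mounted at the origin on the work surface. World frame = base frame: x ahead of the robot, y to its left, z up, the work surface at z = 0. Lengths are in m, angles in rad, forces in N, time in s.
With the tool pointing down it reaches from about 0.425 to 0.925 m from the base axis. Payload 6.8 kg.
Tool frame: the origin (TCP) lies at the very end of the fingers, on their centre line; the grasp point (between the pads) lies 19 mm behind it; y points along the fingers, x is the direction in which the jaws open and shut, and the axes are right-handed (so a half turn about y gives the same grasp; the last joint's range is limited). The gripper opens to 85 mm and grips with 20 to 120 N. Pads are 22 mm wide; open, the fingers measure 114 mm over their backs; the gripper's body (76 mm by 85 mm) begins 54 mm behind the grasp point. The pads swing forward as they close: fully open they stand 13 mm farther back than shut.
Start: joints at [-0.108, 0.477, 0.022, 1.555, -0.011, 1.109, -0.083], TCP at [0.675, 0, 0.194] pointing down, gripper open.
Joint ranges: [-2.96, 2.96], [-0.34, 2.1], [-1.41, 1.46], [0.24, 2.44], [-1.37, 4.51], [0.17, 1.92], [-2.96, 2.96]. Speed limits (rad/s): [2.39, 2.39, 3.14, 3.14, 3.14, 3.14, 3.14].

INTERFACE

Orientations are given as a rotation vector (axis times angle).
In Python, from cell import r gives the robot as it stands.
- The arm moves only by the shell command python3 -m creep 'ROWS' [FORCE]. ROWS is text: rows parted by semicolons, each of 7 numbers parted by spaces: the shift along the world's x, y, z normalised to -1 to 1, where 1 is 0.8 m, then the turn, a rotation vector about the world's x, y, z normalised to -1 to 1, where 1 is 90 degrees, then the gripper command: -1 is shut, 1 is fully open, values between are in proportion. A call has 1 to 8 rows; each row is the pose to reach, as a shift and turn from the pose measured when the call began; what a row does not reach only later rows make up. A row lasts 1/12 s, in which the tool goes at most 41.7 mm and 7.16 degrees, less where a joint would pass 70% of its speed; a pose out of reach is approached as far as the arm can. A call with a number of a shift or a turn outside -1 to 1 is refused whole. A call with a gripper value outside its range is refused whole. The fingers move at their own pace and stop on an object; FORCE is the grip in N (left out, the last holds). Time passes only in rows, so rows that repeat a pose let the fingers close. It gives the time, the measured TCP pose, the force and the opening at its end, in the units of the state.
- r.get_obs(): the state, without advancing time (a new reading comes with each control period).
- r.get_image(name): name is "scene" or "side" or "wrist"; returns the picture (480x640x3 uint8, blue, green, red); there is no depth.
- r.calibration(name): a dict with "fx", "fy", "cx", "cy" (pixels), "dist_coeffs" ([k1, k2, p1, p2, k3] as OpenCV has them; the pictures are not rectified), "T" (4x4, takes a point from camera to world coordinates). Camera axes: x right, y down, z forward; pixel columns grow to the right and rows downward; lengths in m; the calibration is good to about 2 mm. A picture is of the moment at which its call begins: read the wrist's pose just before it. calibration takes no time and is no camera call; for the wrist camera it gives the pose at the moment of the call.
- r.sign_off(): hands the job in, once; it reports no verdict.
The state is a dict: "time": time; "joints": joint angles; "qd": joint speeds; "joint_torque": joint torques, N m; "position": TCP position; "tcp_rot": TCP orientation; "ft_force": force on the tool from outside, world axes, zero at the start; "moment": the same for the moment, N m; "width": opening from 0.0 (shut) to 1.0 (fully open).
Only numpy, scipy, OpenCV 4.12 (cv2) and the standard library are available. Lean on these libraries where they do the work, as an engineer would, in place of code of your own. Each camera call takes 0.05 s, during which the arm holds its last target.

## Working session

There is one attempt and no reset: what is moved stays moved. The work goes in short steps, Python scripts to look and compute and a shell command to move; the robot and the scene stay as the last step left them, time stands still between calls to the robot, and variables do not carry over. Pictures are saved under pics/ and viewed, and the job is handed in when it is done.

```bash
ls; mkdir -p pics; python3 - <<'E'
from cell import r
import cv2,numpy as np
o=r.get_obs();print(o['time'],o['position'],o['tcp_rot'],o['ft_force'],o['width'])
for n in("scene","side","wrist"):
    c=r.calibration(n);print(n,{k:np.round(v,4).tolist() for k,v in c.items()})
    cv2.imwrite(f"pics/{n}0.png",r.get_image(n))
E
```

```text
pics
0.0 [ 6.74355724e-01 -3.64116111e-05  1.92932463e-01] [-1.57094213e+00  1.38902853e-03  1.43336044e-03] [ 0.32959198  0.39260771 -0.79098442] 0.9988407349078151
scene {'fx': 511.0901, 'fy': 511.0901, 'cx': 326.5939, 'cy': 235.9586, 'dist_coeffs': [-0.0625, 0.0, 0.0, 0.0, 0.0], 'T': [[-0.8757, 0.332, -0.3506, 0.8542], [0.4827, 0.5842, -0.6524, 0.5738], [-0.0118, -0.7406, -0.6719, 0.8202], [0.0, 0.0, 0.0, 1.0]]}
side {'fx': 502.0008, 'fy': 502.0008, 'cx': 314.0664, 'cy': 237.9461, 'dist_coeffs': [0.0028, 0.0, 0.0, 0.0, 0.0], 'T': [[-0.9814, -0.1226, 0.1475, 0.2708], [-0.1915, 0.5818, -0.7904, 0.8946], [0.0111, -0.804, -0.5945, 0.8596], [0.0, 0.0, 0.0, 1.0]]}
wrist {'fx': 408.7951, 'fy': 408.7951, 'cx': 311.9479, 'cy': 235.9466, 'dist_coeffs': [0.0023, 0.0, 0.0, 0.0, 0.0], 'T': [[1.0, 0.0015, -0.001, 0.6749], [0.0011, -0.9549, -0.2971, 0.0758], [-0.0014, 0.2971, -0.9549, 0.3732], [0.0, 0.0, 0.0, 1.0]]}
```

View pics/scene0.png

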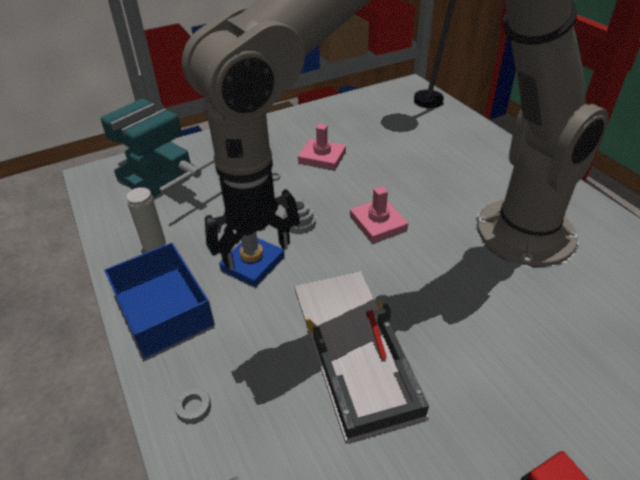

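View pics/side0.png

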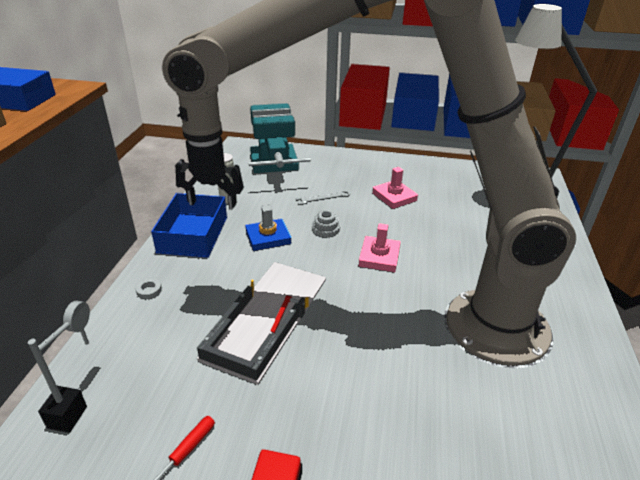

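View pics/wrist0.png

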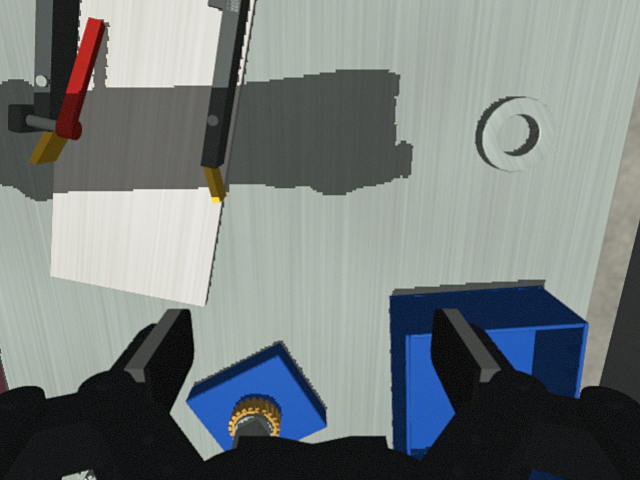

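The carrier is at about side (268,235), the grey stack at (326,223), and the dock's open end faces the carrier. I'll zoom in for precise corners.

```bash
python3 - <<'E'
import cv2
def crop(n,x0,y0,w,h,s,o):
    i=cv2.imread(f"pics/{n}0.png")[y0:y0+h,x0:x0+w]
    cv2.imwrite(f"pics/{o}.png",cv2.resize(i,None,fx=s,fy=s,interpolation=cv2.INTER_CUBIC))
crop("scene",285,260,150,180,3.3,"c1")
crop("side",190,255,150,130,4.5,"c2")
crop("side",235,195,110,60,7,"c3")
crop("scene",200,220,100,70,7,"c4")
E
```

```text
(no output)
```

View pics/c1.png

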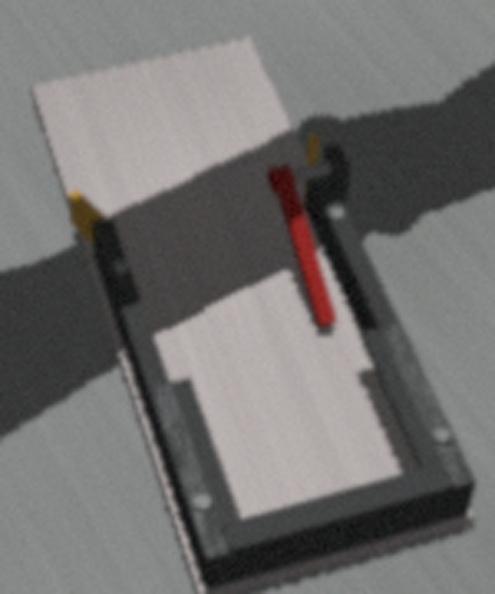

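View pics/c2.png

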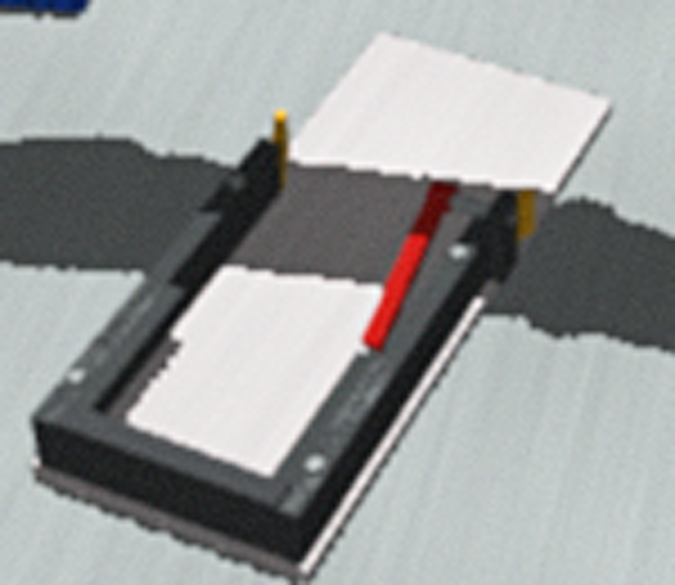

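View pics/c3.png

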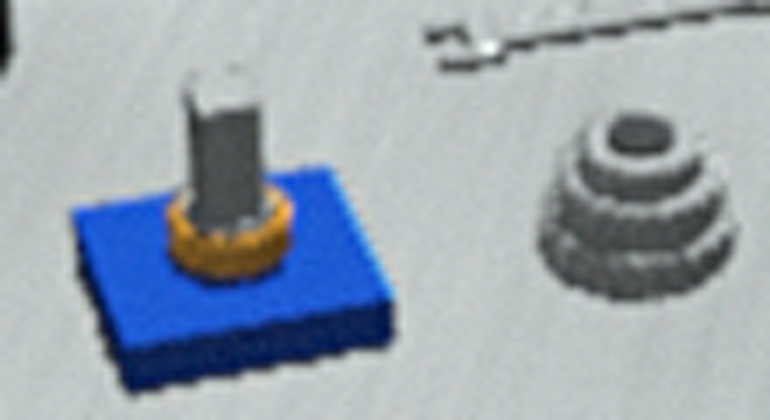

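View pics/c4.png

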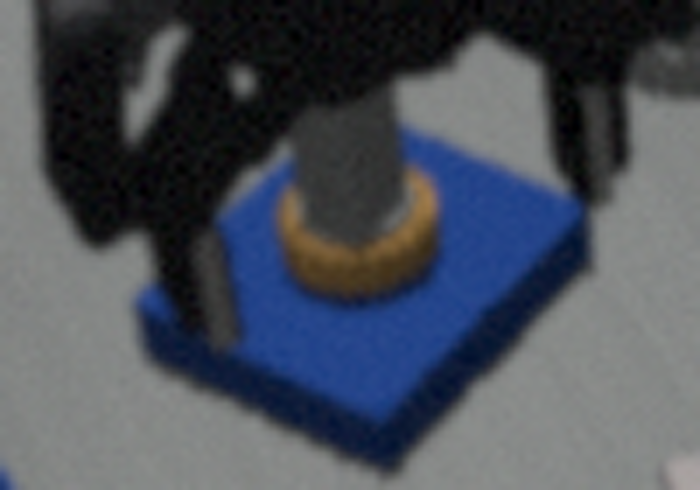

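```bash
cat > h.py <<'E'
import numpy as np,cv2
from scipy.optimize import least_squares
from cell import r
def proj(c,P):
    T=np.array(c['T']);Ti=np.linalg.inv(T)
    K=np.array([[c['fx'],0,c['cx']],[0,c['fy'],c['cy']],[0,0,1]])
    return cv2.projectPoints(np.asarray(P,float).reshape(-1,1,3),cv2.Rodrigues(Ti[:3,:3])[0],Ti[:3,3],K,np.array(c['dist_coeffs']))[0].reshape(-1,2)
def ray(c,uv,z):
    T=np.array(c['T']);K=np.array([[c['fx'],0,c['cx']],[0,c['fy'],c['cy']],[0,0,1]])
    n=cv2.undistortPoints(np.array(uv,float).reshape(-1,1,2),K,np.array(c['dist_coeffs'])).reshape(-1,2)
    d=np.c_[n,np.ones(len(n))]@T[:3,:3].T
    s=(z-T[2,3])/d[:,2]
    return T[:3,3]+d*s[:,None]
def cr(uv,s,x0,y0): return (np.array(uv,float)+.5)/s-.5+[x0,y0]
def fit(obs,x0,z0=0.):
    # obs: list (cam calib, local pts Nx3, uv Nx2); pose x,y,yaw
    def res(p):
        c,s=np.cos(p[2]),np.sin(p[2]);R=np.array([[c,-s,0],[s,c,0],[0,0,1]])
        return np.concatenate([(proj(cc,np.array(L)@R.T+[p[0],p[1],z0])-uv).ravel() for cc,L,uv in obs])
    o=least_squares(res,x0,loss='soft_l1');return o.x,np.round(res(o.x).reshape(-1,2),1)
E
python3 - <<'E'
from h import *
S,D,W=[r.calibration(n) for n in("scene","side","wrist")]
dS=cr([(34,88),(252,38),(200,592)],3.3,285,260);dD=cr([(382,33),(610,102),(305,580),(35,468)],4.5,190,255)
for c,uv in((S,dS),(D,dD),(W,[(51,277),(205,306)])): print(np.round(ray(c,uv,.01),4).tolist())
L=lambda *a:[(x/1e3,y/1e3,z/1e3) for x,y,z in a]
ob=[(S,L((-180,-75,10),(-180,75,10)),dS[:2]),(D,L((-180,-75,10),(-180,75,10),(180,75,0),(180,-75,0)),dD),(W,L((-180,75,10),(-180,-75,10)),np.array([(51,277),(205,306)]))]
p,e=fit(ob,[.6,.25,1.4]);print("dock",p,e.tolist())
for k in range(len(ob)):
  print(' alone',fit([ob[k]],p)[0])
c3=cr([(75,212),(330,168),(393,298),(125,350),(133,392),(392,345)],7,235,195)
c4=cr([(588,210),(380,418),(145,300),(588,265),(385,470),(150,358)],7,200,220)
print('side',np.round(ray(D,c3[:4],.025),4).tolist(),np.round(ray(D,c3[4:],0),4).tolist())
print('scene',np.round(ray(S,c4[:3],.025),4).tolist(),np.round(ray(S,c4[3:],0),4).tolist())
E
```

```text
[[0.5673, -0.1063, 0.01], [0.4213, -0.0751, 0.01], [0.6457, 0.2395, 0.01]]
[[0.5644, -0.1073, 0.01], [0.4211, -0.0736, 0.01], [0.4992, 0.2795, 0.01], [0.6429, 0.2431, 0.01]]
[[0.4241, -0.0789, 0.01], [0.5696, -0.1096, 0.01]]
dock [0.53496119 0.08167555 1.35364089] [[-1.7, -0.8], [-1.3, -0.6], [-1.5, -0.9], [-0.4, -1.2], [0.5, 0.7], [-0.9, 2.1], [-1.4, -1.0], [-0.2, 0.6]]
 alone [0.53174809 0.08534583 1.36096148]
 alone [0.53368576 0.08015324 1.34047085]
 alone [0.53373533 0.08190141 1.36450341]
side [[0.6847, -0.2364, 0.025], [0.5896, -0.2895, 0.025], [0.5427, -0.2052, 0.025], [0.6375, -0.1501, 0.025]] [[0.6374, -0.1556, -0.0], [0.5439, -0.2068, 0.0]]
scene [[0.5457, -0.2063, 0.025], [0.6399, -0.1547, 0.025], [0.685, -0.2381, 0.025]] [[0.5471, -0.2072, 0.0], [0.6404, -0.1566, 0.0], [0.6874, -0.238, 0.0]]
```

```bash
python3 - <<'E'
from h import *
S,D,W=[r.calibration(n) for n in("scene","side","wrist")]
L=lambda *a:[(x/1e3,y/1e3,z/1e3) for x,y,z in a]
c3=cr([(75,212),(330,168),(393,298),(125,350),(133,392),(392,345)],7,235,195)
c4=cr([(588,210),(380,418),(588,265),(385,470)],7,200,220)
P=L((50,56,25),(-50,56,25),(-50,-56,25),(50,-56,25))
# local: x(100) axis at ~119.5deg ; side pts order: (.685,-.236),( .59,-.29),(.543,-.205),(.638,-.150)
xy=np.array([(.6847,-.2364),(.5896,-.2895),(.5427,-.2052),(.6375,-.1501)])
best=None
import itertools
def lab(yaw):
    c=np.array([.614,-.220]);R=np.array([[np.cos(yaw),np.sin(yaw)],[-np.sin(yaw),np.cos(yaw)]])
    s=np.sign((xy-c)@R.T);return s
for yaw in(np.radians(119.5),np.radians(29.5)):
    s=lab(yaw);f=lambda i,z:(s[i][0]*.05,s[i][1]*.056,z)
    p,e=fit([(D,[f(0,.025),f(1,.025),f(2,.025),f(3,.025),f(3,0),f(2,0)],c3),(S,[f(2,.025),f(3,.025),f(2,0),f(3,0)],c4)],[.614,-.22,yaw])
    print(p,np.degrees(p[2]),e.tolist())
print('shank top',ray(D,cr([(222,88)],7,235,195),.103), 'stack',ray(D,cr([(640,135)],7,235,195),.056))
E
```

```text
[ 0.61597586 -0.22443403  2.07469852] 118.87146915814195 [[-1.0, -1.1], [-0.0, -1.1], [0.2, -0.5], [-0.8, -0.9], [-1.4, 0.3], [0.4, -0.1], [0.9, -0.8], [-0.2, 0.5], [1.6, -0.8], [0.3, 1.0]]
[ 0.61859701 -0.22935094  0.47866492] 27.425479597612778 [[0.7, -3.9], [-2.4, -2.7], [-2.2, 0.3], [0.8, -1.4], [0.2, -0.2], [-1.9, 0.7], [-0.4, 1.4], [0.8, -1.0], [0.3, 1.4], [1.4, -0.6]]
shank top [[ 0.61499333 -0.22434245  0.103     ]] stack [[ 0.45897461 -0.29537387  0.056     ]]
```

```bash
python3 -m creep '-0.005 -0.03 0 0 0 -0.07 1; -0.015 -0.075 0 0 0 -0.15 1; -0.03 -0.125 0 0 0 -0.23 1; -0.045 -0.175 0 0 0 -0.31 1; -0.06 -0.22 0 0 0 -0.39 1; -0.07 -0.255 0 0 0 -0.47 1; -0.074 -0.272 0 0 0 -0.55 1; -0.074 -0.276 0 0 0 -0.6 1'
python3 -m creep '0 0 0 0 0 -0.06 1; 0 0 0 0 0 -0.067 1; 0 0 0 0 0 -0.067 1'
python3 - <<'E'
from h import *
o=r.get_obs();print(o['time'],o['position'],o['tcp_rot'],o['joints'])
W=r.calibration('wrist');import json;json.dump({k:np.array(v).tolist() for k,v in W.items()},open('w1.json','w'))
cv2.imwrite('pics/w1.png',r.get_image('wrist'));cv2.imwrite('pics/s1.png',r.get_image('scene'))
E
```

```text
time: 0.82
position: [0.613, -0.2261, 0.1931]
tcp_rot: [-1.441, 0.746, -0.744]
ft_force: [-0.1, 1.2, 0.5]
width: 0.997
time: 1.07
position: [0.6128, -0.226, 0.1928]
tcp_rot: [-1.411, 0.826, -0.823]
ft_force: [0.9, -0.6, 0.3]
width: 1.001
1.0667 [ 0.61283761 -0.22599985  0.1928431 ] [-1.41108639  0.82603529 -0.82298861] [ 0.0383117   0.4537175   0.30395667  1.62641782 -0.14689308  1.08644699
 -0.67647078]
```

View pics/w1.png

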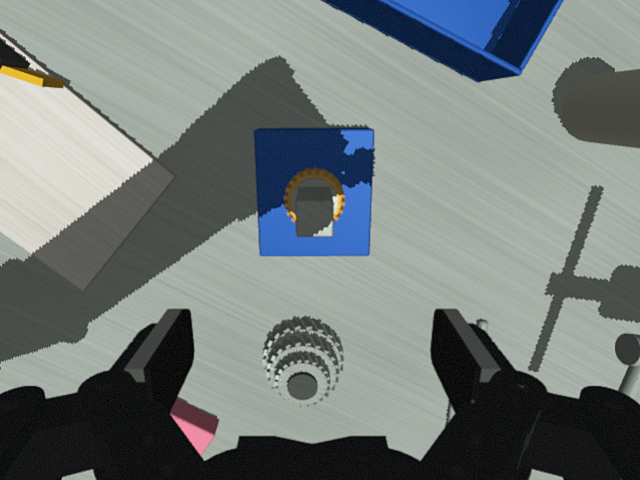

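View pics/s1.png

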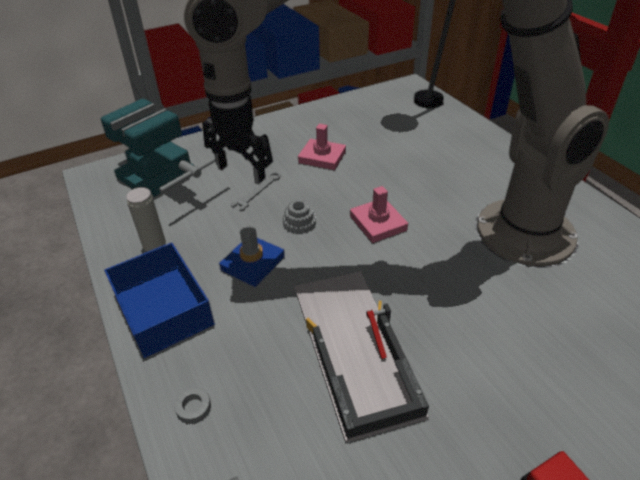

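The wrist view shows the carrier square in the image at (315,192) and the grey stack at (303,355). Now I'll fit the carrier and dock edges in this view.

```bash
python3 - <<'E'
from h import *
import json
W=json.load(open('w1.json'));p=r.get_obs()['position']
S=r.calibration('scene')
print('tcp in wrist',proj(W,[p]),'in scene',proj(S,[p]), 'shanktop',proj(W,[(.616,-.2244,.103)]))
print(np.array(W['T']).round(4))
print('top corners',ray(W,[(256,129),(374,129),(369,256),(261,256)],.025).round(4).tolist())
print('dock corners',ray(W,[(175,177),(83,290)],.01).round(4).tolist())
E
```

```text
tcp in wrist [[310.31261308 274.81386894]] in scene [[243.5408224  195.05822344]] shanktop [[311.80760311 219.5782124 ]]
[[ 4.910e-01 -8.311e-01 -2.613e-01  6.797e-01]
 [-8.712e-01 -4.686e-01 -1.464e-01 -1.888e-01]
 [-8.000e-04  2.995e-01 -9.541e-01  3.728e-01]
 [ 0.000e+00  0.000e+00  0.000e+00  1.000e+00]]
top corners [[0.6423, -0.1567, 0.025], [0.69, -0.2414, 0.025], [0.5933, -0.2966, 0.025], [0.5452, -0.2114, 0.025]]
dock corners [[0.5684, -0.1114, 0.01], [0.4234, -0.078, 0.01]]
```

```bash
python3 -m creep '0.005 0.0005 -0.01 0 0 0 1; 0.005 0.0005 -0.04 0 0 0 1; 0.005 0.0005 -0.08 0 0 0 1; 0.005 0.0005 -0.12 0 0 0 1; 0.005 0.0005 -0.15 0 0 0 1; 0.005 0.0005 -0.162 0 0 0 1; 0.005 0.0005 -0.166 0 0 0 1; 0.005 0.0005 -0.166 0 0 0 1'
python3 - <<'E'
from h import *
o=r.get_obs();print(o['time'],o['position'],o['ft_force'])
cv2.imwrite('pics/w2.png',r.get_image('wrist'));cv2.imwrite('pics/d2.png',cv2.resize(r.get_image('side')[100:300,170:390],None,fx=3.5,fy=3))
E
```

```text
time: 1.83
position: [0.6174, -0.2246, 0.0598]
tcp_rot: [-1.411, 0.824, -0.821]
ft_force: [-0.5, 0.3, -0.0]
width: 0.999
1.8333 [ 0.61735991 -0.22464386  0.05981558] [-0.45029531  0.27162122 -0.04440761]
```

View pics/w2.png

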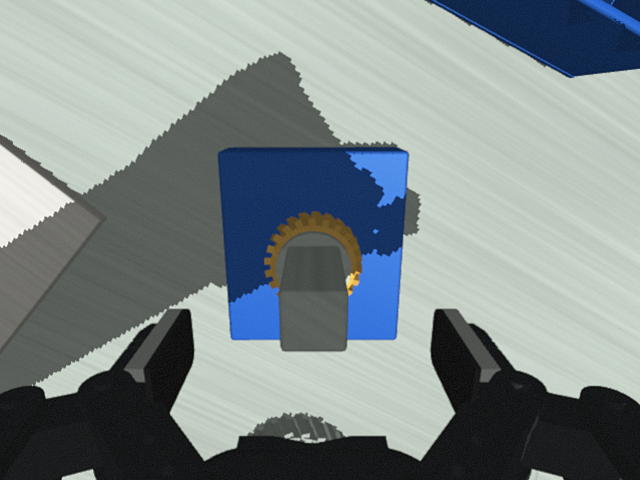

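View pics/d2.png

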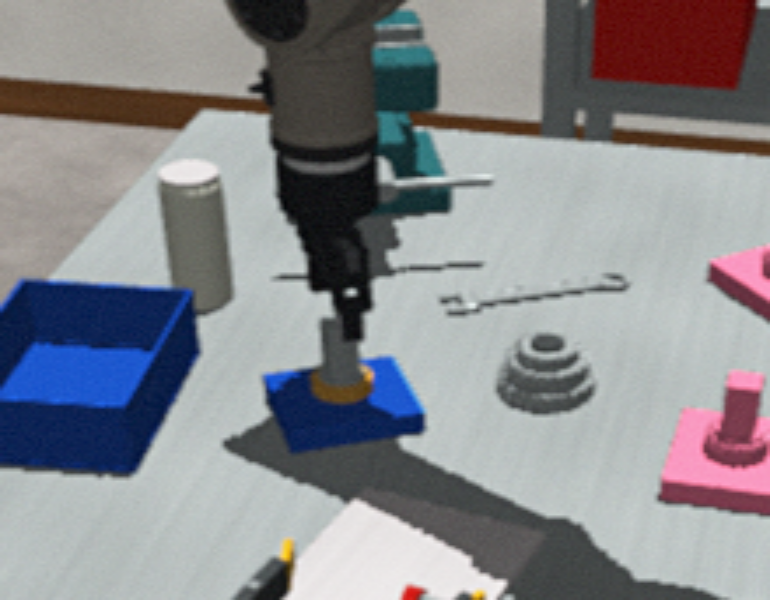

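```bash
python3 - <<'E'
from h import *
W=r.calibration('wrist');o=r.get_obs()
q=ray(W,[(279,292),(349,292),(347,351),(281,351)],.103);print(q.round(4).tolist(),q.mean(0),o['position'])
print(np.linalg.norm(q[0]-q[1]),np.linalg.norm(q[1]-q[2]))
E
```

```text
[[0.6223, -0.2094, 0.103], [0.6351, -0.2321, 0.103], [0.6131, -0.2444, 0.103], [0.6005, -0.222, 0.103]] [ 0.61772667 -0.22697092  0.103     ] [ 0.61854672 -0.22532481  0.06174793]
0.026020241926007256 0.02516986780563744
```

Centred within ~2 mm. Close the gripper.

```bash
python3 -m creep '0 0 0 0 0 0 -1; 0 0 0 0 0 0 -1; 0 0 0 0 0 0 -1; 0 0 0 0 0 0 -1; 0 0 0 0 0 0 -1; 0 0 0 0 0 0 -1; 0 0 0 0 0 0 -1; 0 0 0 0 0 0 -1' 70
python3 -m creep '0 0 0 0 0 0 -1; 0 0 0.02 0 0 0 -1; 0 0 0.05 0 0 0 -1; 0 0 0.08 0 0 0 -1; 0 0 0.1 0 0 0 -1; 0 0 0.11 0 0 0 -1; 0 0 0.11 0 0 0 -1'
python3 - <<'E'
from h import *
o=r.get_obs();print(o['time'],o['position'],o['ft_force'])
cv2.imwrite('pics/w3.png',r.get_image('wrist'))
E
```

```text
time: 2.6
position: [0.6184, -0.2248, 0.0623]
tcp_rot: [-1.41, 0.822, -0.823]
ft_force: [-2.9, 2.2, 4.8]
width: 0.261
time: 3.18
position: [0.6188, -0.225, 0.1513]
tcp_rot: [-1.41, 0.821, -0.824]
ft_force: [0.2, -0.6, -6.5]
width: 0.264
3.1833 [ 0.61884005 -0.225028    0.15129325] [ 0.20821738 -0.58613352 -6.4744858 ]
```

View pics/w3.png

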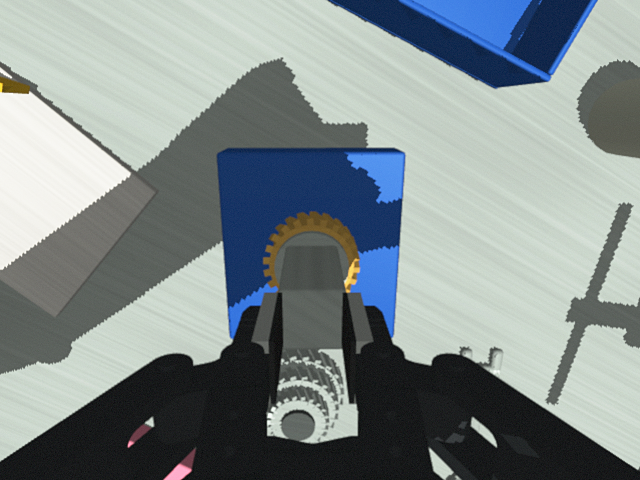

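Held (6.5 N ≈ 0.66 kg) and square. Now I'll carry it to above the dock start, turning -42°.

```bash
python3 -m creep '-0.008 0.015 0 0 0 -0.05 -1; -0.03 0.055 0 0 0 -0.12 -1; -0.055 0.1 0 0 0 -0.19 -1; -0.08 0.145 0 0 0 -0.26 -1; -0.105 0.19 0 0 0 -0.33 -1; -0.125 0.228 0 0 0 -0.4 -1; -0.134 0.245 0 0 0 -0.45 -1; -0.136 0.249 0 0 0 -0.467 -1'
python3 -m creep '0 0 0 0 0 0 -1; 0 0 0 0 0 0 -1'
python3 - <<'E'
from h import *
import json
o=r.get_obs();print(o['time'],o['position'],o['tcp_rot'],o['ft_force'])
W=r.calibration('wrist');json.dump({k:np.array(v).tolist() for k,v in W.items()},open('w4.json','w'))
print(np.array(W['T']).round(4))
cv2.imwrite('pics/w4.png',r.get_image('wrist'))
cv2.imwrite('pics/d4.png',r.get_image('side'));cv2.imwrite('pics/s4.png',r.get_image('scene'))
E
```

```text
time: 3.9
position: [0.5055, -0.021, 0.1476]
tcp_rot: [-1.102, 1.373, -1.364]
ft_force: [0.4, -0.9, -6.3]
width: 0.265
time: 4.07
position: [0.5037, -0.02, 0.146]
tcp_rot: [-1.107, 1.374, -1.361]
ft_force: [-1.1, 0.5, -6.1]
width: 0.264
4.0667 [ 0.50371013 -0.02001439  0.14600416] [-1.10682879  1.37368844 -1.36061658] [-1.11226398  0.54900359 -6.09150533]
[[-2.121e-01 -9.302e-01 -2.997e-01  5.799e-01]
 [-9.772e-01  2.019e-01  6.500e-02 -3.670e-02]
 [ 1.000e-04  3.067e-01 -9.518e-01  3.254e-01]
 [ 0.000e+00  0.000e+00  0.000e+00  1.000e+00]]
```

View pics/w4.png

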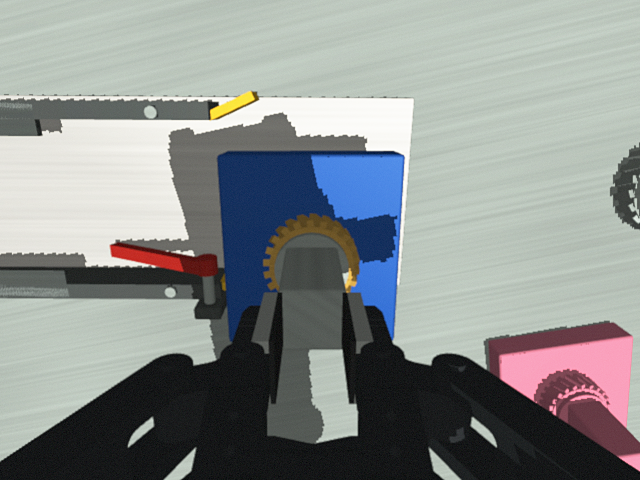

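View pics/d4.png

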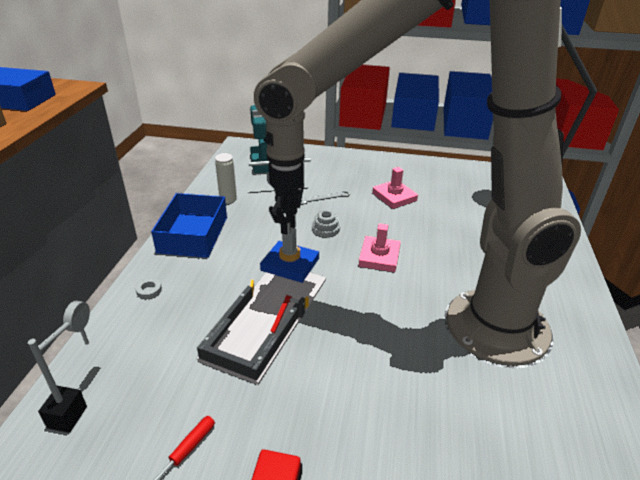

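View pics/s4.png

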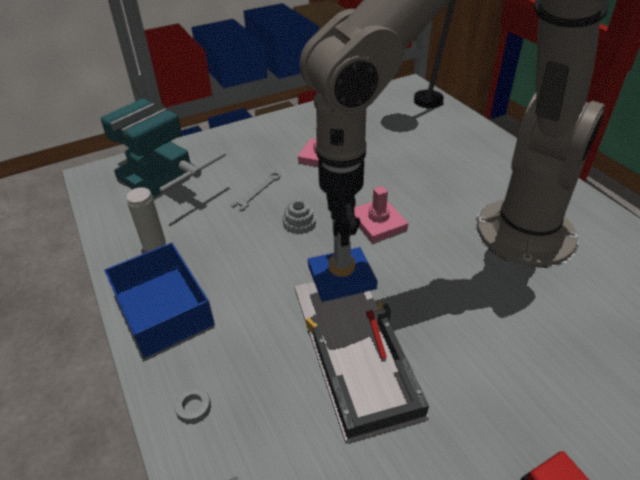

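```bash
python3 - <<'E'
from h import *
i=cv2.imread('pics/w4.png')
cv2.imwrite('pics/c5.png',cv2.resize(i[80:180,380:440],None,fx=6,fy=6,interpolation=cv2.INTER_CUBIC))
cv2.imwrite('pics/c6.png',cv2.resize(i[80:280,0:260],None,fx=3,fy=3,interpolation=cv2.INTER_CUBIC))
E
```

```text
(no output)
```

View pics/c5.png

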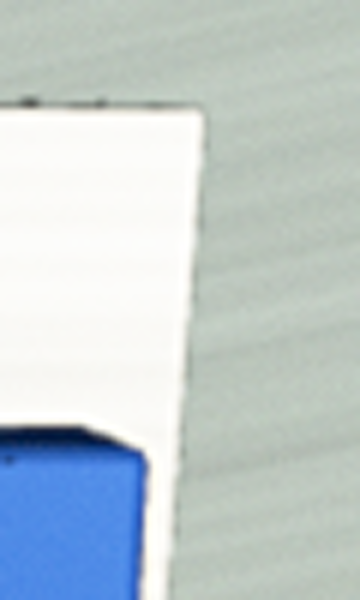

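View pics/c6.png

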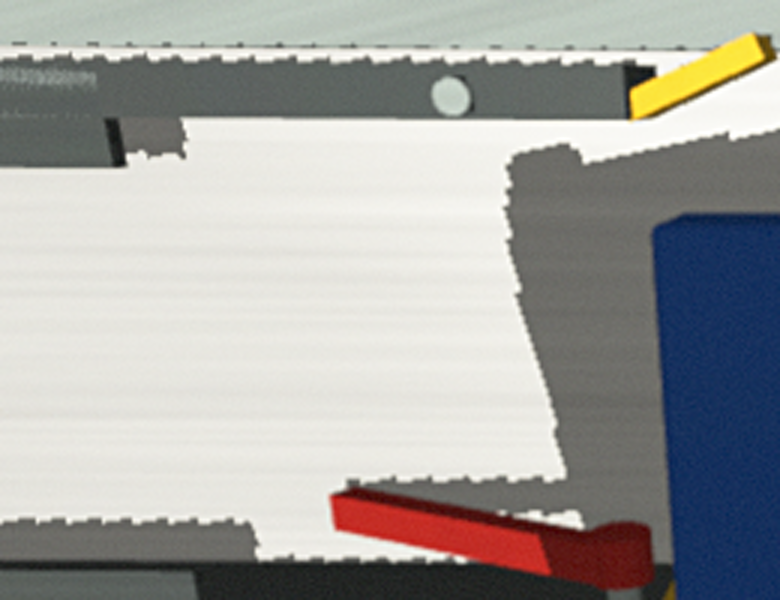

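```bash
python3 - <<'E'
from h import *
import json
W=json.load(open('w4.json'))
b=ray(W,[(413.5,98),(0,95.2),(255,96.7),(408.4,179)],.01);print('bed',b.round(4).tolist())
d=b[0]-b[1];print('yaw edge',np.degrees(np.arctan2(-d[1],-d[0])));d=b[3]-b[0];print('end edge',np.degrees(np.arctan2(d[1],d[0]))-90)
ra=ray(W,[(40,119),(210,119.5)],.044);d=ra[0]-ra[1];print('rail',ra.round(4).tolist(),np.degrees(np.arctan2(d[1],d[0])))
for z in(.107,.111):
  c=ray(W,[(217.7,156.7),(404.5,155.8),(396.5,320),(227.5,320)],z)
  d=c[0]-c[1];print('carrier far edge',c.round(4).tolist(),np.linalg.norm(d),np.degrees(np.arctan2(d[1],d[0])))
  print('mid far',(c[0]+c[1])/2)
y=np.radians(77.6);R=np.array([[np.cos(y),-np.sin(y)],[np.sin(y),np.cos(y)]])
for yd in(77.3,77.6,77.9):
  y=np.radians(yd);R=np.array([[np.cos(y),-np.sin(y)],[np.sin(y),np.cos(y)]])
  o1=b[0][:2]-R@[-.18,-.075];o2=ra[1][:2]-R@[-.037,-.0595];print(yd,'origin',o1,o2,'start',o1+R@[-.112,0])
  # carrier centre = far mid + .056 along dock +y
  print('  carrier in dock',R.T@((c[0]+c[1])[:2]/2+R@[0,.056]-o1))
o=r.get_obs();print(o['position'])
E
```

```text
bed [[0.5684, -0.1102, 0.01], [0.6341, 0.1841, 0.01], [0.5938, 0.0028, 0.01], [0.5101, -0.0981, 0.01]]
yaw edge 77.40766507337469
end edge 78.32524337762638
rail [[0.6089, 0.1411, 0.044], [0.5848, 0.0313, 0.044]] 77.62391008868218
carrier far edge [[0.5647, 0.0175, 0.107], [0.5442, -0.079, 0.107], [0.4485, -0.0602, 0.107], [0.47, 0.0391, 0.107]] 0.09865127173379987 78.02525497826002
mid far [ 0.55444105 -0.03070717  0.107     ]
carrier far edge [[0.565, 0.0166, 0.111], [0.5449, -0.0782, 0.111], [0.4509, -0.0598, 0.111], [0.472, 0.0377, 0.111]] 0.09684476012682663 78.02525497826004
mid far [ 0.55490742 -0.03081673  0.111     ]
77.3 origin [0.53477045 0.08191672] [0.53488861 0.08048987] start [ 0.51014768 -0.02734315]
  carrier in dock [-0.10554834  0.01157167]
77.6 origin [0.53376516 0.08173819] [0.53463181 0.08022787] start [ 0.50971481 -0.0276491 ]
  carrier in dock [-0.10538929  0.01118143]
77.9 origin [0.53276082 0.08155441] [0.53437639 0.07996453] start [ 0.50928354 -0.02795731]
  carrier in dock [-0.10523228  0.01079036]
[ 0.50541398 -0.02191637  0.14701886]
```

```bash
python3 -m creep '0.005 -0.005 0 0 0 0 -1; 0.0105 -0.0105 -0.01 0 0 0 -1; 0.0105 -0.0105 -0.03 0 0 0 -1; 0.0105 -0.0105 -0.05 0 0 0 -1; 0.0105 -0.0105 -0.07 0 0 0 -1; 0.0105 -0.0105 -0.078 0 0 0 -1; 0.0105 -0.0105 -0.078 0 0 0 -1; 0.0105 -0.0105 -0.078 0 0 0 -1'
python3 - <<'E'
from h import *
import json
o=r.get_obs();print(o['time'],o['position'],o['tcp_rot'],o['ft_force'])
W=r.calibration('wrist');json.dump({k:np.array(v).tolist() for k,v in W.items()},open('w5.json','w'))
i=r.get_image('wrist');cv2.imwrite('pics/w5.png',i)
cv2.imwrite('pics/d5.png',cv2.resize(r.get_image('side')[220:390,190:350],None,fx=3.5,fy=3.5,interpolation=cv2.INTER_CUBIC))
E
```

```text
time: 4.88
position: [0.5141, -0.0311, 0.0845]
tcp_rot: [-1.103, 1.374, -1.365]
ft_force: [-0.0, -0.1, -5.9]
width: 0.264
4.8833 [ 0.51406665 -0.03106787  0.0845008 ] [-1.10331965  1.37406141 -1.36542042] [-0.02613659 -0.13391659 -5.93071897]
```

View pics/w5.png

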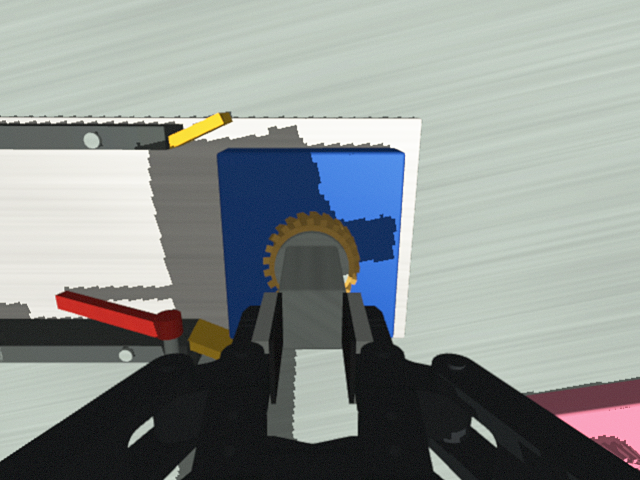

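View pics/d5.png

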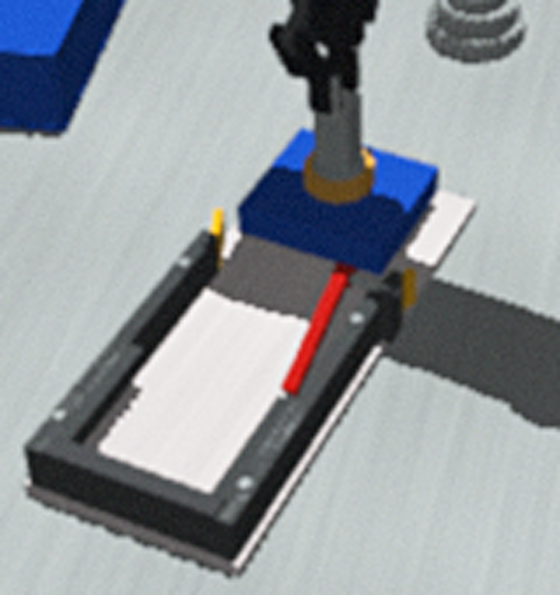

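```bash
python3 - <<'E'
from h import *
import json
W=json.load(open('w5.json'))
b=ray(W,[(420.5,119.5),(0,116.5)],.01)
ra=ray(W,[(0,149.5),(167,149)],.044)
for n,q in(('bed',b),('rail',ra)):
  d=q[0]-q[1];d=d if d[1]>0 else -d;print(n,q.round(4).tolist(),np.degrees(np.arctan2(d[1],d[0])))
yd=77.5
y=np.radians(yd);R=np.array([[np.cos(y),-np.sin(y)],[np.sin(y),np.cos(y)]])
o1=b[0][:2]-R@[-.18,-.075];o2=ra[1][:2]-R@[-.037,-.0595];print(o1,o2)
for z in(.0445,.0475):
  c=ray(W,[(218,156),(404.5,155),(396.5,320),(227.5,320)],z);d=c[0]-c[1]
  print(np.linalg.norm(d),np.degrees(np.arctan2(d[1],d[0])),[R.T@((c[0]+c[1])[:2]/2+R@[0,.056]-o) for o in(o1,o2)])
print(r.get_obs()['position'])
E
```

```text
bed [[0.5679, -0.1096, 0.01], [0.6236, 0.1348, 0.01]] 77.15303970311008
rail [[0.6036, 0.1178, 0.044], [0.5848, 0.0316, 0.044]] 77.72471677404315
[0.53359064 0.08231659] [0.53474135 0.0806439 ]
0.098944967908074 77.82770379535086 [array([-0.11468016, -0.00168711]), array([-0.11329618, -0.00020164])]
0.09759344423846542 77.82770379535093 [array([-0.11468302, -0.00203266]), array([-0.11329904, -0.00054719])]
[ 0.51489964 -0.03067604  0.08541198]
```

Aligned (dock x ≈ -114 mm, y ≈ -1 mm, yaw within 0.4°). Lowering onto the bed.

```bash
python3 -m creep '0 0 -0.006 0 0 0 -1; 0 0 -0.01 0 0 0 -1; 0 0 -0.012 0 0 0 -1; 0 0 -0.014 0 0 0 -1; 0 0 -0.0145 0 0 0 -1'
python3 -m creep '0 0 -0.001 0 0 0 -1; 0 0 -0.001 0 0 0 -1'
```

```text
time: 5.4
position: [0.5147, -0.0306, 0.0736]
tcp_rot: [-1.102, 1.372, -1.365]
ft_force: [-0.8, 0.1, -6.2]
width: 0.26
time: 5.57
position: [0.5147, -0.0306, 0.0727]
tcp_rot: [-1.102, 1.372, -1.365]
ft_force: [-0.6, -0.4, -6.6]
width: 0.267
```

```bash
python3 -m creep '0 0 -0.0015 0 0 0 -1; 0 0 -0.002 0 0 0 -1; 0 0 -0.002 0 0 0 -1'
python3 -m creep '0 0 -0.001 0 0 0 -1; 0 0 -0.0015 0 0 0 -1'
```

```text
time: 5.82
position: [0.5151, -0.0304, 0.0723]
tcp_rot: [-1.101, 1.373, -1.365]
ft_force: [-4.8, 1.2, 7.9]
width: 0.263
time: 5.98
position: [0.5154, -0.0304, 0.0722]
tcp_rot: [-1.1, 1.373, -1.365]
ft_force: [-5.8, 0.7, 14.5]
width: 0.264
```

Seated on the bed. Starting the slide along (0.216, 0.976), in stages.

```bash
python3 -m creep '0.001 0.005 0 0 0 0 -1; 0.0032 0.0146 0 0 0 0 -1; 0.0054 0.0244 0 0 0 0 -1; 0.0076 0.0342 0 0 0 0 -1; 0.0097 0.0439 0 0 0 0 -1; 0.0119 0.0537 0 0 0 0 -1; 0.0135 0.061 0 0 0 0 -1; 0.0141 0.0635 0 0 0 0 -1'
python3 - <<'E'
from h import *
import json
o=r.get_obs();print(o['time'],o['position'],o['tcp_rot'],o['ft_force'],o['moment'])
W=r.calibration('wrist');json.dump({k:np.array(v).tolist() for k,v in W.items()},open('w6.json','w'))
cv2.imwrite('pics/w6.png',r.get_image('wrist'))
E
```

```text
time: 6.65
position: [0.5261, 0.0215, 0.0723]
tcp_rot: [-1.102, 1.373, -1.363]
ft_force: [-5.3, -3.8, 6.5]
width: 0.269
6.65 [0.52606397 0.02147654 0.07227252] [-1.10217818  1.37296669 -1.36310536] [-5.26300286 -3.80583531  6.50225571] [-1.06073312  1.12573522 -0.07690722]
```

View pics/w6.png

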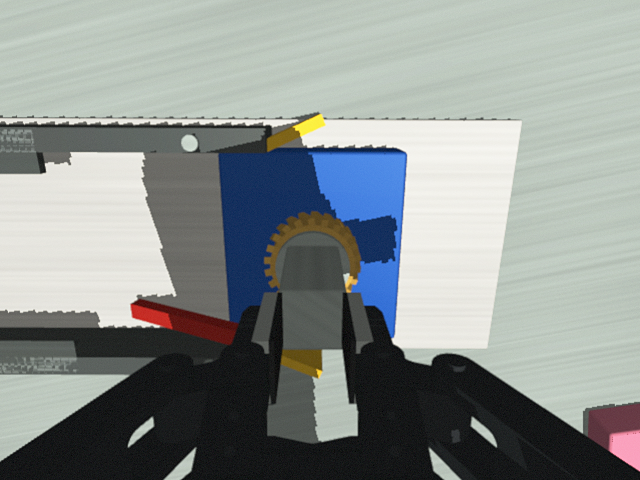

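```bash
python3 - <<'E'
from h import *
import json
W=json.load(open('w6.json'))
b=ray(W,[(521,121),(0,117.5)],.01);ra=ray(W,[(45,153),(265,152.5)],.044)
c=ray(W,[(219,156),(405.5,155)],.035)
for q in(b,ra,c):
  d=q[0]-q[1];d=d if d[1]>0 else -d;print(q.round(4).tolist(),np.linalg.norm(d),np.degrees(np.arctan2(d[1],d[0])))
y=np.radians(77.5);R=np.array([[np.cos(y),-np.sin(y)],[np.sin(y),np.cos(y)]])
o1=b[0][:2]-R@[-.18,-.075];o2=ra[1][:2]-R@[-.037,-.0595];print(o1,o2,[R.T@((c[0]+c[1])[:2]/2+R@[0,.056]-o) for o in(o1,o2)])
E
```

```text
[[0.5681, -0.1096, 0.01], [0.6334, 0.1795, 0.01]] 0.29639754174819294 77.270649434968
[[0.6082, 0.1404, 0.044], [0.5849, 0.0326, 0.044]] 0.11033085043564896 77.78644049477465
[[0.5876, 0.0578, 0.035], [0.5672, -0.0378, 0.035]] 0.09775001884247775 77.94142545227209
[0.5337901  0.08233186] [0.53481407 0.08159331] [array([-0.06115827, -0.00219808]), array([-0.06065885, -0.00103854])]
```

```bash
python3 -m creep '0.0005 0.0065 0.0003 0 0 0 -1; 0.0022 0.018 0.0004 0 0 0 -1; 0.0045 0.03 0.0005 0 0 0 -1; 0.007 0.0415 0.0005 0 0 0 -1; 0.0095 0.053 0.0005 0 0 0 -1; 0.012 0.0645 0.0005 0 0 0 -1; 0.0137 0.072 0.0005 0 0 0 -1; 0.0142 0.0742 0.0005 0 0 0 -1'
python3 - <<'E'
from h import *
import json
o=r.get_obs();print(o['time'],o['position'],o['tcp_rot'],o['ft_force'],o['moment'])
cv2.imwrite('pics/w7.png',r.get_image('wrist'))
cv2.imwrite('pics/d7.png',cv2.resize(r.get_image('side')[220:390,190:350],None,fx=3.5,fy=3.5,interpolation=cv2.INTER_CUBIC))
E
```

```text
time: 7.37
position: [0.5377, 0.0832, 0.0725]
tcp_rot: [-1.103, 1.372, -1.361]
ft_force: [0.5, -0.7, -6.2]
width: 0.262
7.3667 [0.53771159 0.08315759 0.07250483] [-1.10281594  1.37161384 -1.3606673 ] [ 0.52303202 -0.66360921 -6.17029745] [-0.22775071  0.02107445  0.07364275]
```

View pics/w7.png

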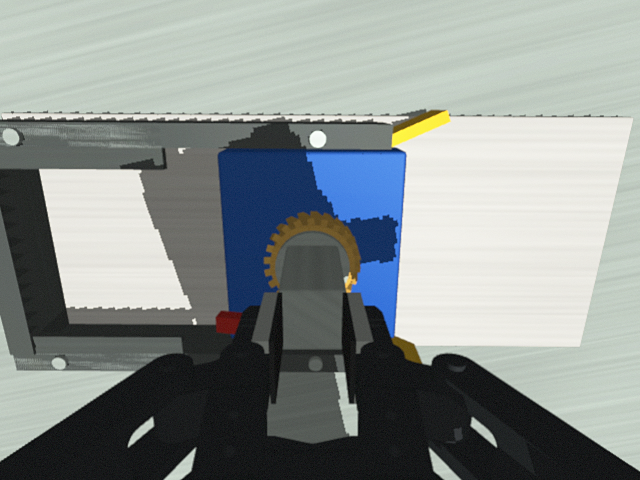

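View pics/d7.png

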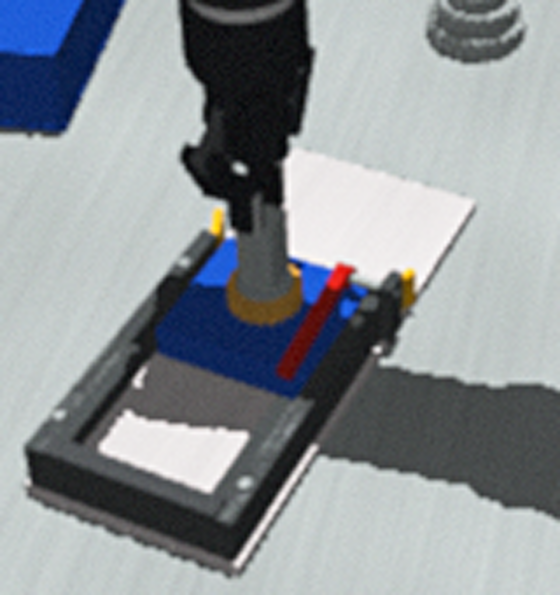

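The catch rides up on the carrier as intended, and the lateral forces are near zero. Continuing about 96 mm.

```bash
python3 -m creep '0.0015 0.007 -0.0003 0 0 0 -1; 0.0052 0.0235 -0.0004 0 0 0 -1; 0.009 0.0405 -0.0004 0 0 0 -1; 0.0128 0.0575 -0.0004 0 0 0 -1; 0.0165 0.0745 -0.0004 0 0 0 -1; 0.0203 0.0915 -0.0004 0 0 0 -1; 0.0235 0.106 -0.0004 0 0 0 -1; 0.0255 0.115 -0.0004 0 0 0 -1'
python3 - <<'E'
from h import *
import json
o=r.get_obs();print(o['time'],o['position'],o['tcp_rot'],o['ft_force'],o['moment'])
W=r.calibration('wrist');json.dump({k:np.array(v).tolist() for k,v in W.items()},open('w8.json','w'))
cv2.imwrite('pics/w8.png',r.get_image('wrist'))
cv2.imwrite('pics/d8.png',cv2.resize(r.get_image('side')[220:390,190:350],None,fx=3.5,fy=3.5,interpolation=cv2.INTER_CUBIC))
E
```

```text
time: 8.13
position: [0.5585, 0.1768, 0.0724]
tcp_rot: [-1.102, 1.371, -1.36]
ft_force: [-1.4, -1.2, -3.0]
width: 0.264
8.1333 [0.55845224 0.17675157 0.0723961 ] [-1.10240418  1.3708096  -1.35967212] [-1.3656891  -1.20134045 -2.99888631] [-0.60230544  0.15887836  0.02562762]
```

View pics/w8.png

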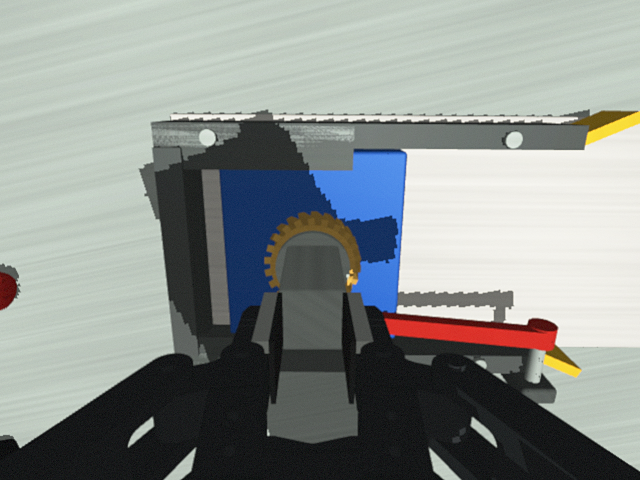

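View pics/d8.png

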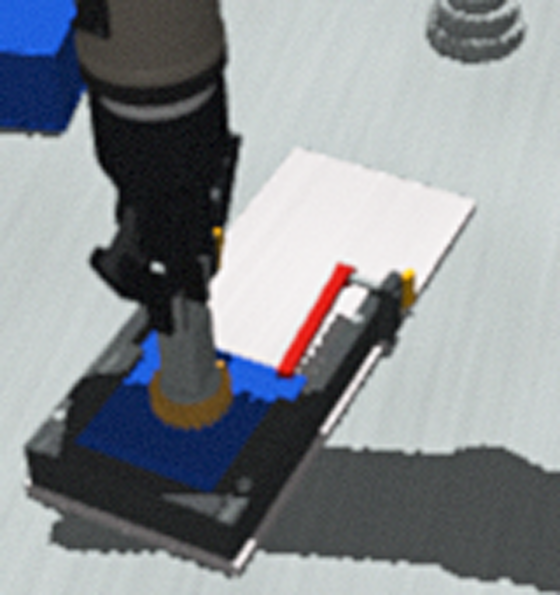

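About 16 mm to go. Creeping the rest while watching the force.

```bash
python3 -m creep '0.001 0.0045 0 0 0 0 -1; 0.002 0.009 0 0 0 0 -1; 0.0028 0.0125 0 0 0 0 -1; 0.0033 0.015 0 0 0 0 -1; 0.0035 0.0158 0 0 0 0 -1; 0.0035 0.0158 0 0 0 0 -1'
python3 -m creep '0.0003 0.0015 0 0 0 0 -1; 0.0006 0.0028 0 0 0 0 -1; 0.0008 0.0037 0 0 0 0 -1; 0.0008 0.0037 0 0 0 0 -1'
```

```text
time: 8.73
position: [0.5615, 0.1898, 0.0727]
tcp_rot: [-1.101, 1.371, -1.359]
ft_force: [0.4, 0.0, -4.5]
width: 0.264
time: 9.07
position: [0.5619, 0.1922, 0.0725]
tcp_rot: [-1.102, 1.371, -1.359]
ft_force: [-0.6, -1.8, -6.0]
width: 0.263
```

```bash
python3 -m creep '0.0003 0.0012 0 0 0 0 -1; 0.0005 0.0024 0 0 0 0 -1; 0.0005 0.0024 0 0 0 0 -1'
python3 -m creep '0.0003 0.0012 0 0 0 0 -1; 0.0005 0.0024 0 0 0 0 -1; 0.0005 0.0024 0 0 0 0 -1'
python3 -m creep '0.0003 0.0012 0 0 0 0 -1; 0.0003 0.0012 0 0 0 0 -1; 0.0003 0.0012 0 0 0 0 -1'
```

```text
time: 9.32
position: [0.5619, 0.1926, 0.0725]
tcp_rot: [-1.103, 1.372, -1.361]
ft_force: [-3.2, -5.2, -1.8]
width: 0.265
time: 9.57
position: [0.5618, 0.1928, 0.0726]
tcp_rot: [-1.105, 1.373, -1.363]
ft_force: [-3.7, -6.3, 0.4]
width: 0.264
time: 9.82
position: [0.5618, 0.1928, 0.0726]
tcp_rot: [-1.106, 1.373, -1.364]
ft_force: [-1.9, -5.7, -1.9]
width: 0.261
```

```bash
python3 -m creep '0.0008 0.0036 0 0 0 0 -1; 0.001 0.0045 0 0 0 0 -1; 0.001 0.0045 0 0 0 0 -1'
python3 - <<'E'
from h import *
o=r.get_obs();print(o['time'],o['position'],o['ft_force'])
cv2.imwrite('pics/w9.png',r.get_image('wrist'))
cv2.imwrite('pics/d9.png',cv2.resize(r.get_image('side')[220:390,190:350],None,fx=3.5,fy=3.5,interpolation=cv2.INTER_CUBIC))
cv2.imwrite('pics/s9.png',cv2.resize(r.get_image('scene')[250:450,285:445],None,fx=3,fy=3,interpolation=cv2.INTER_CUBIC))
E
```

```text
time: 10.07
position: [0.5619, 0.1933, 0.073]
tcp_rot: [-1.109, 1.374, -1.367]
ft_force: [-5.6, -9.6, 4.3]
width: 0.262
10.0667 [0.56193288 0.19332976 0.07297636] [-5.64868979 -9.58114418  4.34823006]
```

View pics/w9.png

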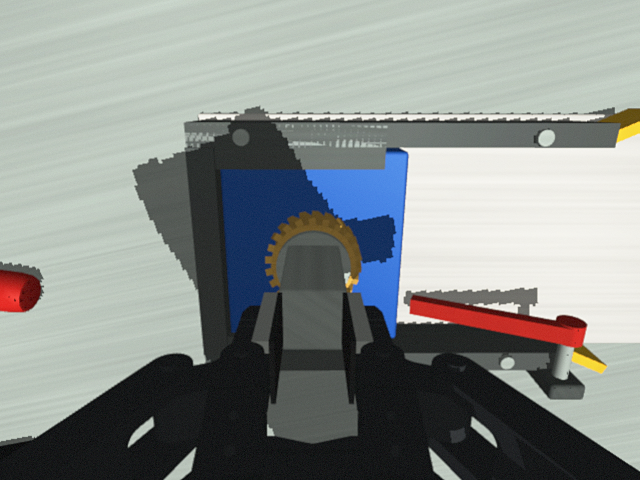

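View pics/d9.png

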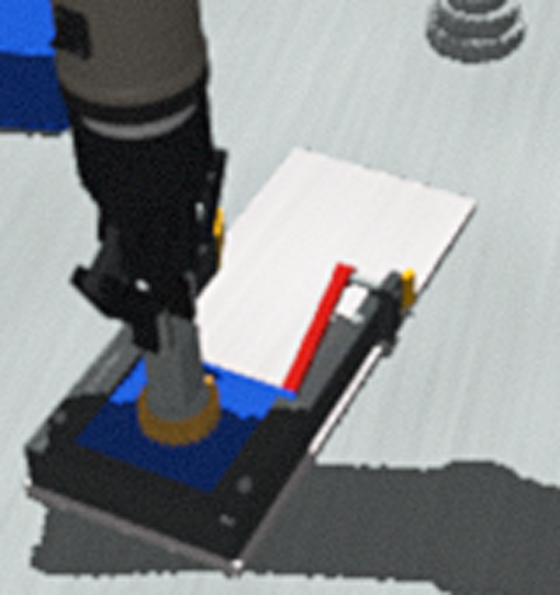

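View pics/s9.png

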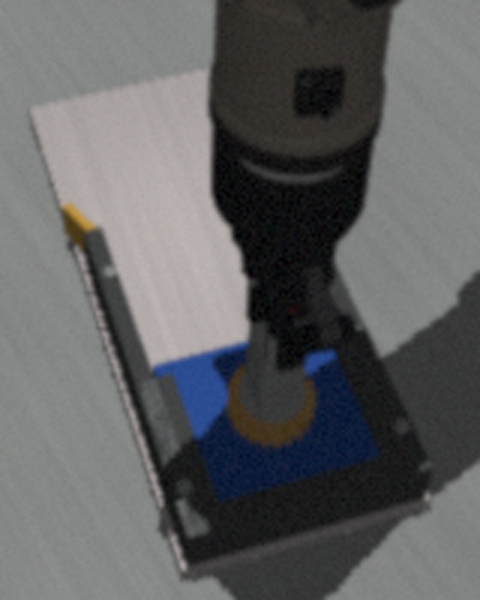

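The catch tip is back at its lowered position (side ≈(273,331), the same as at the start), and the carrier is stopped at the back stop with ~11 N. Now drawing back.

```bash
python3 -m creep '-0.0006 -0.003 0 0 0 0 -1; -0.0013 -0.006 0 0 0 0 -1; -0.0019 -0.0085 0 0 0 0 -1; -0.0022 -0.01 0 0 0 0 -1; -0.0022 -0.01 0 0 0 0 -1'
python3 -m creep '-0.0004 -0.002 -0.0002 0 0 0 -1; -0.0008 -0.004 -0.0002 0 0 0 -1; -0.001 -0.0049 -0.0002 0 0 0 -1; -0.001 -0.0049 -0.0002 0 0 0 -1'
python3 -m creep '-0.0004 -0.002 0 0 0 0 -1; -0.0008 -0.0037 0 0 0 0 -1; -0.0008 -0.0037 0 0 0 0 -1'
```

```text
time: 10.63
position: [0.5601, 0.1857, 0.0729]
tcp_rot: [-1.109, 1.374, -1.367]
ft_force: [-0.5, -0.2, -6.0]
width: 0.259
time: 10.97
position: [0.5594, 0.1816, 0.0727]
tcp_rot: [-1.108, 1.374, -1.367]
ft_force: [-0.2, 0.0, -6.4]
width: 0.265
time: 11.22
position: [0.5593, 0.1798, 0.0733]
tcp_rot: [-1.106, 1.375, -1.366]
ft_force: [0.1, 2.2, -4.3]
width: 0.26
```

```bash
python3 -m creep '-0.0006 -0.003 -0.0004 0 0 0 -1; -0.0008 -0.0037 -0.0006 0 0 0 -1; -0.0008 -0.0037 -0.0006 0 0 0 -1'
python3 - <<'E'
from h import *
o=r.get_obs();print(o['time'],o['position'],o['ft_force'])
cv2.imwrite('pics/w10.png',r.get_image('wrist'))
cv2.imwrite('pics/d10.png',cv2.resize(r.get_image('side')[220:390,190:350],None,fx=3.5,fy=3.5,interpolation=cv2.INTER_CUBIC))
E
```

```text
time: 11.47
position: [0.5594, 0.1789, 0.0737]
tcp_rot: [-1.103, 1.374, -1.364]
ft_force: [0.3, 5.5, -2.0]
width: 0.268
11.4667 [0.55943267 0.17887667 0.07365705] [ 0.32933579  5.5173515  -2.02988186]
```

View pics/w10.png

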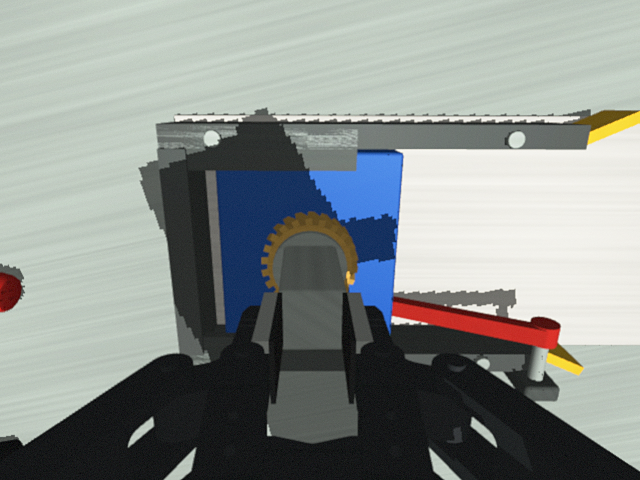

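View pics/d10.png

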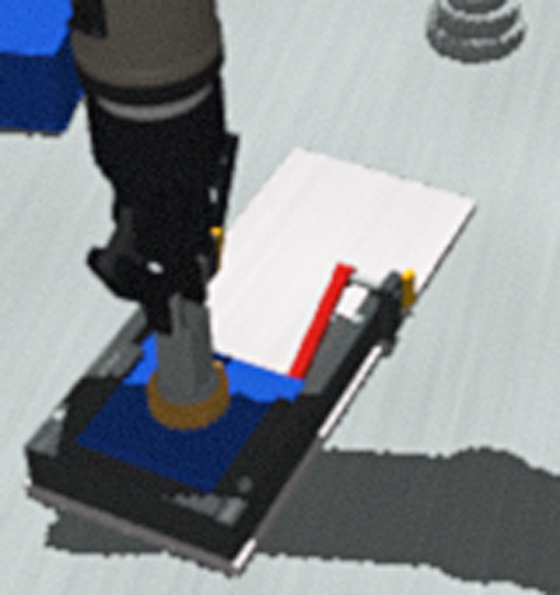

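Bearing on the lowered catch: in the wrist view its tip meets the carrier's rear edge at (393,300). Now pulling more firmly, with some down-push to keep the carrier flat.

```bash
python3 -m creep '-0.0004 -0.002 -0.002 0 0 0 -1; -0.0008 -0.004 -0.003 0 0 0 -1; -0.0012 -0.0055 -0.003 0 0 0 -1; -0.0012 -0.0055 -0.003 0 0 0 -1'
python3 -m creep '-0.0006 -0.003 -0.001 0 0 0 -1; -0.001 -0.0055 -0.0015 0 0 0 -1; -0.0012 -0.0065 -0.0015 0 0 0 -1; -0.0012 -0.0065 -0.0015 0 0 0 -1'
```

```text
time: 11.9
position: [0.5598, 0.1788, 0.0735]
tcp_rot: [-1.097, 1.374, -1.359]
ft_force: [-2.4, 9.0, 7.2]
width: 0.268
time: 12.23
position: [0.56, 0.1777, 0.0741]
tcp_rot: [-1.092, 1.374, -1.354]
ft_force: [-2.2, 9.8, 4.8]
width: 0.27
```

```bash
python3 - <<'E'
from h import *
o=r.get_obs();R=cv2.Rodrigues(np.array(o['tcp_rot']))[0];a=R[:,1];print(a,o['moment'])
rv=np.cross(a,[0,0,-1]);print('turn needed (units)',rv/(np.pi/2))
R0=cv2.Rodrigues(np.array([-1.102,1.372,-1.365]))[0];print(R0[:,1],'yaw',np.degrees(np.arctan2(R[1,0],R[0,0])),np.degrees(np.arctan2(R0[1,0],R0[0,0])))
E
```

```text
[-0.00125229  0.01345749 -0.99990866] [ 2.47833005  0.40924745 -0.32987181]
turn needed (units) [-0.00856731 -0.00079723 -0.        ]
[-5.26115587e-03  8.90407366e-04 -9.99985764e-01] yaw -102.32935229126174 -102.47185728176436
```

```bash
python3 -m creep '-0.0004 -0.002 -0.002 -0.006 0 0 -1; -0.0008 -0.0045 -0.002 -0.012 0 0 -1; -0.0012 -0.0075 -0.002 -0.018 0 0 -1; -0.0014 -0.009 -0.002 -0.02 0 0 -1; -0.0014 -0.009 -0.002 -0.02 0 0 -1'
python3 - <<'E'
from h import *
o=r.get_obs();R=cv2.Rodrigues(np.array(o['tcp_rot']))[0];print(R[:,1],o['moment'])
E
```

```text
time: 12.65
position: [0.5604, 0.1763, 0.0743]
tcp_rot: [-1.105, 1.357, -1.374]
ft_force: [-0.5, 12.1, 0.9]
width: 0.262
[ 0.00284336 -0.01065157 -0.99993923] [ 3.45830566 -0.03930066 -0.47246974]
```

```bash
python3 - <<'E'
from h import *
o=r.get_obs();print(o['time'],o['position'],o['ft_force'])
cv2.imwrite('pics/w11.png',r.get_image('wrist'))
cv2.imwrite('pics/d11.png',cv2.resize(r.get_image('side')[220:390,190:350],None,fx=3.5,fy=3.5,interpolation=cv2.INTER_CUBIC))
E
```

```text
12.65 [0.56043907 0.17632888 0.07426325] [-0.50323911 12.14384221  0.87258094]
```

View pics/w11.png

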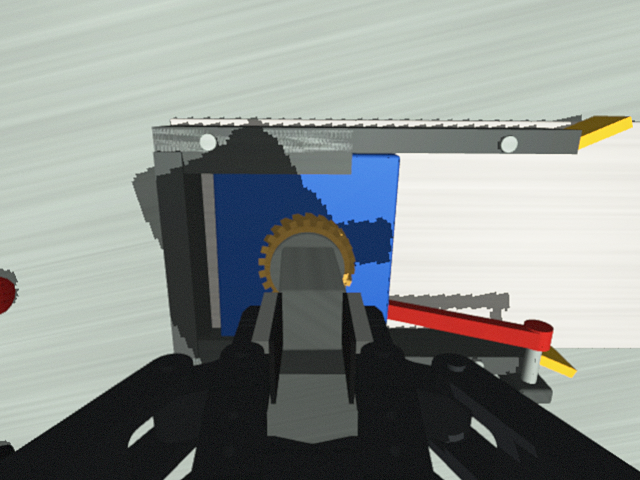

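View pics/d11.png

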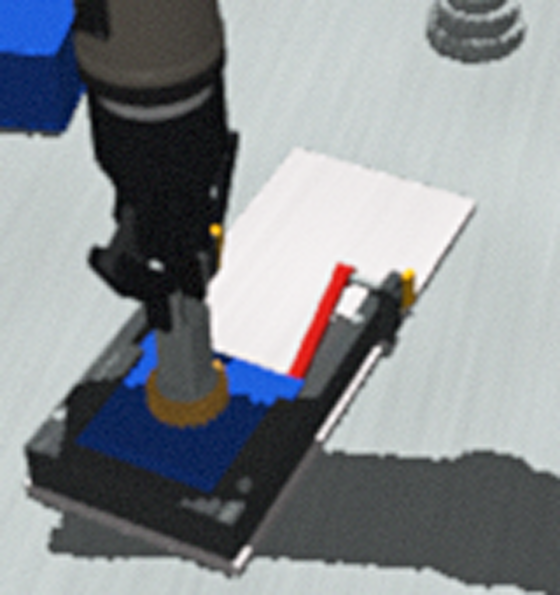

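```bash
python3 -m creep '-0.0004 -0.002 -0.003 0 0 0 -1; -0.0012 -0.006 -0.005 0 0 0 -1; -0.0022 -0.01 -0.005 0 0 0 -1; -0.0026 -0.012 -0.005 0 0 0 -1; -0.0026 -0.012 -0.005 0 0 0 -1' 100
python3 - <<'E'
from h import *
o=r.get_obs();R=cv2.Rodrigues(np.array(o['tcp_rot']))[0];print(R[:,1],o['moment'])
cv2.imwrite('pics/w12.png',r.get_image('wrist'))
cv2.imwrite('pics/d12.png',cv2.resize(r.get_image('side')[220:390,190:350],None,fx=3.5,fy=3.5,interpolation=cv2.INTER_CUBIC))
E
```

```text
time: 13.17
position: [0.5611, 0.1762, 0.0743]
tcp_rot: [-1.093, 1.357, -1.364]
ft_force: [-3.7, 18.3, 16.3]
width: 0.25
[ 0.0095374   0.00218688 -0.99995213] [ 4.65878749  0.81633269 -0.6022261 ]
```

View pics/d12.png

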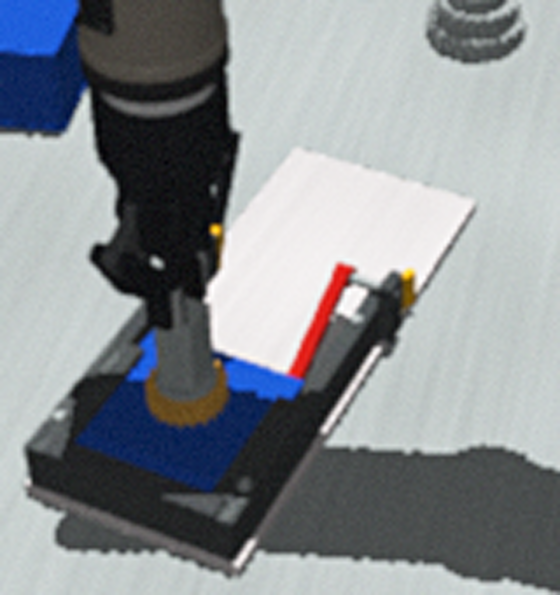

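View pics/w12.png

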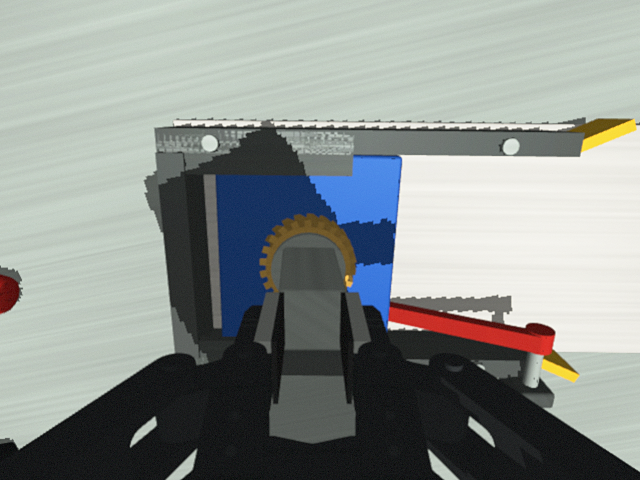

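The catch held at 18 N with no motion. Easing the load before release.

```bash
python3 -m creep '0 0 0 0 0 0 -1; 0 0 0 0 0 0 -1' 60
python3 -m creep '0.0003 0.0015 -0.001 0 0 0 -1; 0.0004 0.002 -0.001 0 0 0 -1; 0.0004 0.002 -0.001 0 0 0 -1' 30
```

```text
time: 13.43
position: [0.5616, 0.1786, 0.0751]
tcp_rot: [-1.091, 1.355, -1.361]
ft_force: [0.8, 5.9, -5.4]
width: 0.25
time: 13.68
position: [0.5617, 0.1794, 0.0738]
tcp_rot: [-1.092, 1.355, -1.362]
ft_force: [0.8, 3.4, -5.7]
width: 0.249
```

```bash
python3 -m creep '0 0.0004 -0.0012 0 0 0 -1; 0 0.0004 -0.0018 0 0 0 -1; 0 0.0004 -0.0018 0 0 0 -1'
```

```text
time: 13.93
position: [0.5623, 0.1802, 0.0731]
tcp_rot: [-1.091, 1.355, -1.362]
ft_force: [-0.6, 4.9, 3.4]
width: 0.246
```

```bash
python3 -m creep '0 0 0 0 0 0 -0.4; 0 0 0 0 0 0 -0.2; 0 0 0 0 0 0 0.1; 0 0 0 0 0 0 0.3; 0 0 0 0 0 0 0.3; 0 0 0 0 0 0 0.3' 20
python3 - <<'E'
from h import *
o=r.get_obs();print(o['time'],o['position'],o['ft_force'],o['width'])
cv2.imwrite('pics/w13.png',r.get_image('wrist'))
cv2.imwrite('pics/d13.png',cv2.resize(r.get_image('side')[220:390,190:350],None,fx=3.5,fy=3.5,interpolation=cv2.INTER_CUBIC))
E
```

```text
time: 14.43
position: [0.5624, 0.1797, 0.0731]
tcp_rot: [-1.091, 1.355, -1.363]
ft_force: [0.0, -0.3, 0.1]
width: 0.655
14.4333 [0.5624362  0.17967327 0.07314349] [ 0.0026037  -0.32423273  0.11561843] 0.6552074620053601
```

View pics/w13.png

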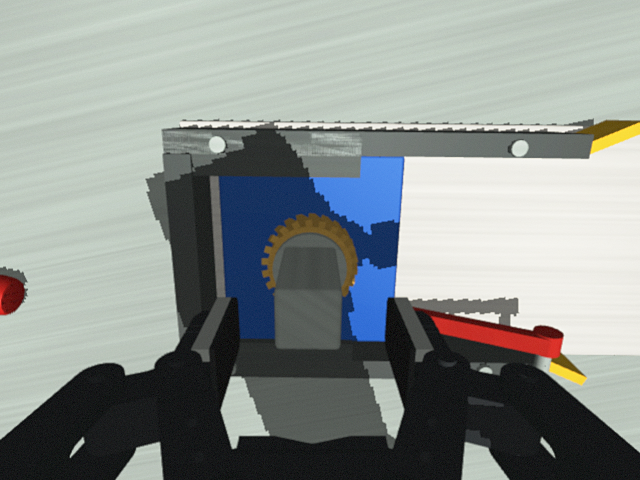

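View pics/d13.png

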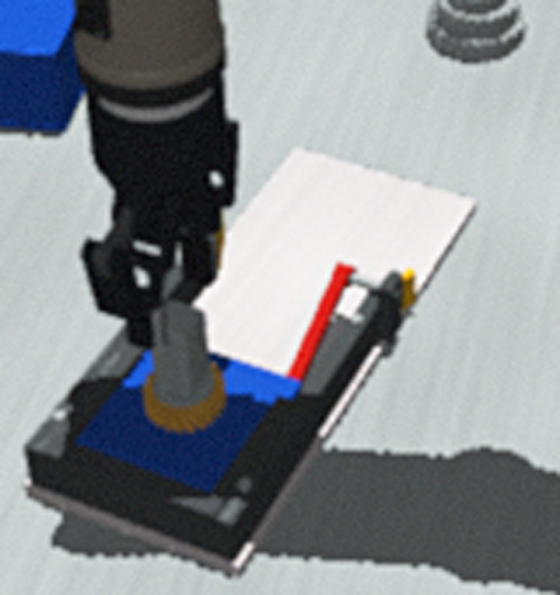

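Released cleanly: fingers clear both sides of the shank, zero force. Retreating straight up.

```bash
python3 -m creep '0 0 0.01 0 0 0 0.3; 0 0 0.035 0 0 0 0.3; 0 0 0.065 0 0 0 0.3; 0 0 0.1 0 0 0 0.3; 0 0 0.14 0 0 0 0.3; 0 0 0.17 0 0 0 0.3; 0 0 0.19 0 0 0 0.3; 0 0 0.195 0 0 0 0.3'
python3 -m creep '0 -0.04 0 0 0 0 0.3; 0 -0.08 0 0 0 0 0.3; 0 -0.12 0 0 0 0 0.3; 0 -0.15 0 0 0 0 0.3; 0 -0.16 0 0 0 0 0.3; 0 -0.16 0 0 0 0 0.3'
python3 - <<'E'
from h import *
import json
o=r.get_obs();print(o['time'],o['position'],o['ft_force'],o['width'])
W=r.calibration('wrist');json.dump({k:np.array(v).tolist() for k,v in W.items()},open('w14.json','w'))
cv2.imwrite('pics/w14.png',r.get_image('wrist'))
cv2.imwrite('pics/d14.png',cv2.resize(r.get_image('side')[180:390,180:350],None,fx=2.8,fy=2.8,interpolation=cv2.INTER_CUBIC))
cv2.imwrite('pics/s14.png',cv2.resize(r.get_image('scene')[190:450,275:445],None,fx=2.3,fy=2.3,interpolation=cv2.INTER_CUBIC))
E
```

```text
time: 15.2
position: [0.5642, 0.1804, 0.2332]
tcp_rot: [-1.084, 1.353, -1.362]
ft_force: [-0.6, 0.3, 0.6]
width: 0.648
time: 15.7
position: [0.5638, 0.0494, 0.2328]
tcp_rot: [-1.083, 1.357, -1.366]
ft_force: [-0.1, -0.2, 1.1]
width: 0.648
15.7 [0.56375971 0.04943963 0.23277394] [-0.05587694 -0.22927363  1.07896364] 0.6477680914146161
```

View pics/w14.png

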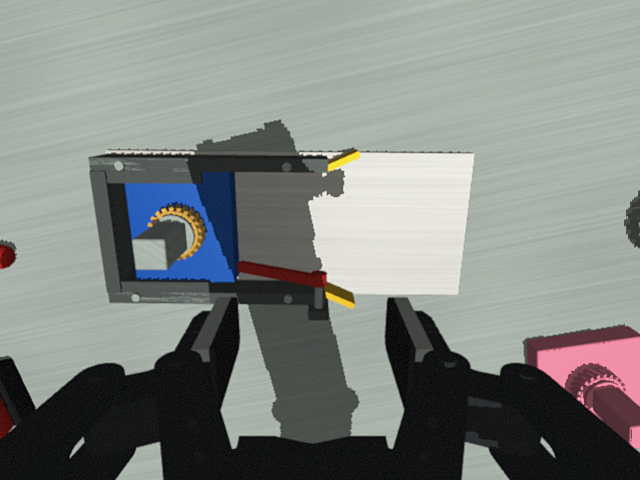

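View pics/d14.png

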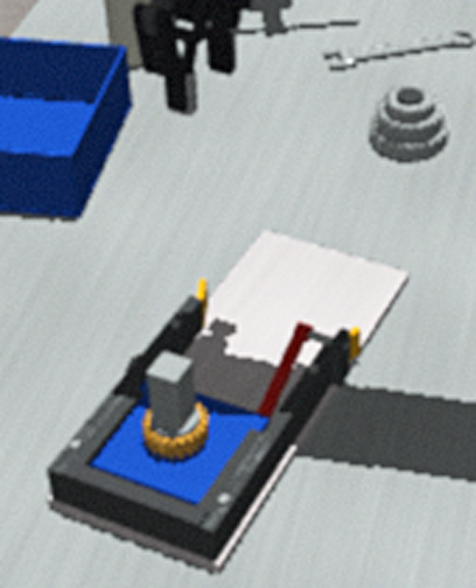

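View pics/s14.png

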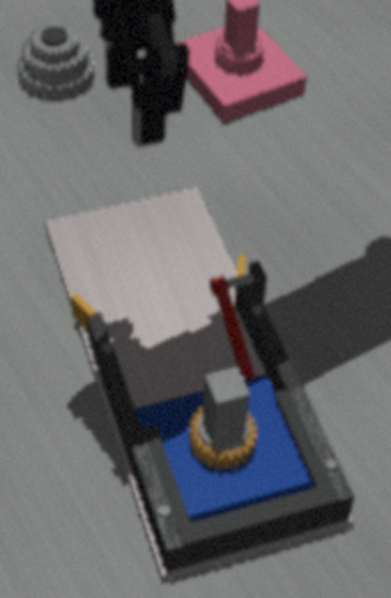

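```bash
python3 - <<'E'
from h import *
import json
i=cv2.imread('pics/w14.png');cv2.imwrite('pics/c14.png',cv2.resize(i[150:310,90:350],None,fx=3,fy=3,interpolation=cv2.INTER_CUBIC))
W=json.load(open('w14.json'))
y=np.radians(77.5);R=np.array([[np.cos(y),-np.sin(y)],[np.sin(y),np.cos(y)]]);O=np.array([.5342,.0818])
for n,p in dict(tip_dn=(.05,.036,.014),tip_top=(.054,.036,.0215),rear_at_catch=(.053,.036,.035),rear_bot=(.053,.036,.01)).items():
  print(n,proj(W,[[*(O+R@p[:2]),p[2]]]))
E
```

```text
tip_dn [[241.26954122 260.52992545]]
tip_top [[236.07723802 262.99565963]]
rear_at_catch [[234.52605336 267.72488182]]
rear_bot [[239.08576101 259.2071472 ]]
```

View pics/c14.png

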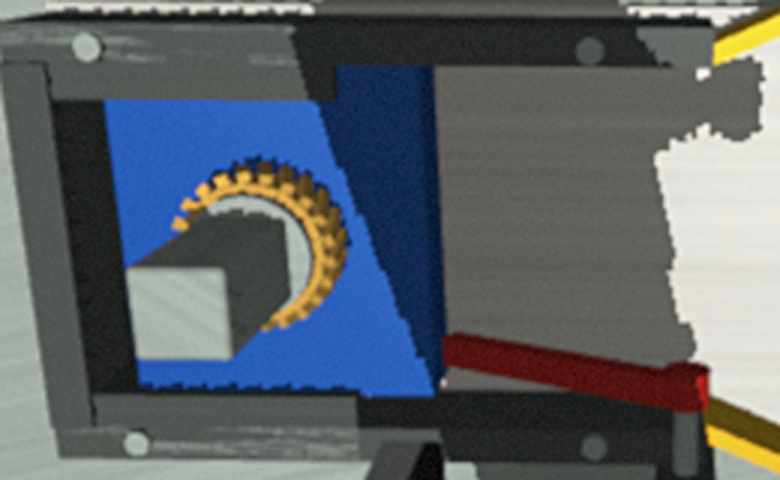

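The catch is down with its tip against the carrier's rear face at about (237,265), as predicted. The carrier lies flat under the lips, the gripper is clear, and the grey stack hasn't moved.

```bash
python3 - <<'E'
from cell import r
print(r.get_obs()['qd'].round(3) if hasattr(r.get_obs()['qd'],'round') else 0)
print(r.sign_off())
E
```

```text
[-0.011  0.001 -0.007 -0.005  0.003 -0.     0.002]
the job is handed in; nothing more can be done
None
```

The carrier is in the dock, held by the lowered catch, and I handed the job in at about 16 s of the 48 s allowed.

I picked the carrier up by its shank, set it on the open end of the dock and slid it in. Its own edge lifted the catch. It stopped against the back stop with about 11 N of contact force, and the catch dropped behind it. I then drew it back against the catch with up to about 18 N. The catch held, and I eased off, let go and moved the gripper clear.

**Last checks**
- **Catch and carrier:** the final pictures show the catch down, with its tip against the carrier's rear face. The carrier looks flat under the lips.
- **Gripper:** it is well clear and touching nothing, with force readings near zero. I saw no sign of it touching the catch.
- **Grey gears:** the stack looks undisturbed.

**What disagreed**
- **Tilt during the pull:** the hard pull turned the shank a degree or so in the grip and raised the tool about 2 mm. I lowered the carrier onto the bed before opening.
- **Draw-back distance:** the tool had moved about 14 mm by the time the force began to rise, against the 11 mm expected. I put this down to give in the arm and tilt. The pictures showed contact with the catch.
- **Measurements:** position estimates from the different cameras differed by 2 to 3 mm.

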